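Open the child-safe chest by its concealed catch

ROBOT

A 6-joint arm with a two-finger parallel gripper is mounted at the origin on a cart in front of the work surface, level with it; the furniture and walls round the work are solid. World frame = base frame: x ahead of the robot, y to its left, z up, the work surface at z = 0. Lengths are in m, angles in rad, forces in N, time in s.
With the tool pointing down it reaches from about 0.275 to 1 m from the base axis. Payload 8.4 kg.
Tool frame: the origin (TCP) lies on the centre line of the jaws, within the pads' length; the fingertips stand 17 mm ahead of it and the grasp point (between the pads) lies 2 mm behind it (bot.tcp_to_tips is the y of the fingertips in the tool frame, in m); y points along the fingers, z is the direction in which the jaws open and shut, and the axes are right-handed (so a half turn about y gives the same grasp; the last joint's range is limited). The gripper opens to 85 mm and grips with 20 to 120 N. Pads are 22 mm wide; open, the fingers measure 114 mm over their backs; the gripper's body (76 mm by 85 mm) begins 54 mm behind the grasp point. The pads swing forward as they close: fully open they stand 13 mm farther back than shut.
Start: joints at [-1.334, 0.353, 1.633, -0, 1.155, -0.002], TCP at [0.148, -0.607, 0.248] pointing down, gripper open.
Joint ranges: [-2.63, 2.63], [-0.92, 2.1], [0.06, 2.66], [-1.3, 4.44], [0, 2.69], [-3.02, 3.02]. Speed limits (rad/s): [2.22, 2.22, 2.79, 3.14, 3.14, 3.14].

INTERFACE

Orientations are given as a unit quaternion [x, y, z, w].
In Python, from workcell import bot, hand, kinematics, get_obs, vision, hand_in gives the robot as it stands. The module is installed in compiled form; this text tells all that it offers. Calls block until the motion is done:
- bot.reach(position, orientation): joint-space move of the TCP to a pose.
- bot.servo_line(position, ori=None, velocity=0.15): straight line of the TCP; ori=None keeps the orientation; velocity is the mean speed in m/s.
- bot.goto_joints(angles): joint-space move.
- hand.move_gripper(opening, strength=None): finger opening in m; strength is the grip in N (None keeps the last); returns when the fingers have stopped.
- bot.dwell(seconds).
- kinematics.solve_ik(position, orientation): joint angles nearest the present ones, or None.
- get_obs(): the state.
- vision.read_camera(name): name is "scene" or "top" or "wrist"; returns a dict with "frame" (400x640x3 uint8, red, green, blue), "intrinsics" (3x3 intrinsics, pixels), "dist" ([k1, k2, p1, p2, k3] as OpenCV has them; the pictures are not rectified), "view" (4x4, takes a point from world to camera coordinates). Camera axes: x right, y down, z forward; pixel columns grow to the right and rows downward; lengths in m; the calibration is good to about 2 mm. A picture is of the moment at which its call begins. There is no depth.
A pose or a line that the arm cannot do raises bot.IKError and nothing moves.
- hand_in(): hands the job in, once; it reports no verdict.
The state is a dict: "time_s": time; "joint_pos": joint angles; "joint_vel": joint speeds; "joint_efforts": joint torques, N m; "position": TCP position; "orientation": TCP orientation; "wrist_force": force on the tool from outside, world axes, zero at the start; "ft_torque": the same for the moment, N m; "gripper_width": finger opening in m.
Only numpy, scipy, OpenCV 4.12 (cv2) and the standard library are available. Lean on these libraries where they do the work, as an engineer would, in place of code of your own. Each camera call takes 0.05 s, during which the arm holds its last target.

TASK

The dishwasher tablets and the lighter are kept in the low child-safe chest on the worktop. Feel along the flat front deck of the chest for the concealed push catch (a flush pad in the same colour as the deck), press it down until the lid springs up, then push the raised lid right back past upright so that it rests on its stop and stays open. Only push, with the fingertips or the outside of the fingers: pick nothing up, and leave the things in the chest and around it where they are.

Things in the scene. Friction and masses are not known exactly. Their poses are not given: they have to be found in the camera images.
- chest: Low oak chest, oak lid, pale grey front deck, 220 (x) x 340 (y) x 101 (z) mm; its feet hold it to the worktop, it does not move. Origin: centre of its underside; z up, -x its front (towards the robot), +y its left. Its flat top, 101 mm above the worktop, is the rigid front deck (x -110 to -49) and behind it the lid (x -46.5 to +98).
- deck_left (a point): Left end of the deck's long middle line, on its surface (chest frame -79, +170, +101 mm). The catch pad lies flush in the deck: 45 mm (x) by 53 mm (y), its top 1.5 mm below the deck, same colour, only a hairline gap round it; its centre is on this middle line, anywhere within 46 mm of the line's midpoint
- deck_right (a point): Right end of the deck's long middle line, on its surface (chest frame -79, -170, +101 mm). Fine joints between the fixed pieces of the deck also cross it, 73 mm left and right of the midpoint; these do not move
- catch (a joint): How far the catch pad is pressed straight down: 0 at rest, 0.007 m fully down. Sprung: starts to give at 2.5 N, fully down at 5 to 6 N; frees the lid from about 4 mm on; comes back up when let go. It gives only if the fingertips fit wholly inside its outline; the deck round it is rigid
- lid (a joint): Lid angle: 0 shut (bolted), 1.57 upright, 1.85 on its stop. Hinge axis along the chest's y at chest x +104.5, z +96 mm. Once freed, a sprung lifter raises it softly in about 1 s to 1.15 rad (1 to 2 N at its edge; a hand above it holds it lower). Between there and upright it falls back to 1.15, past upright it falls on to its stop. 10 mm thick, 0.24 kg
- lid_edge (a point): Middle of the lid's front edge at half its thickness, 151 mm from the hinge axis; moves with the lid (at 1.15 rad: 138 mm above and 62 mm in front of the hinge axis). Along it a keeper strip 240 mm long hangs 16 mm below the lid's underside
- tablet_tin: Black metal tin of dishwasher tablets with a fixed lid, 58 x 190 x 68 mm, lying in the chest. Origin: centre of the underside
- lighter: Small red lighter, 24 x 74 x 10 mm, lying in the chest. Origin: centre of the underside
- sauce_bottle: Bystander: brown sauce bottle with yellow cap, 58 mm across, 208 mm tall, behind the chest. Origin: centre of the underside
- fridge_jug: Bystander: milky fridge jug with a blue lid, 114 x 74 mm, 208 mm tall, behind right. Origin: centre of the underside
- jar_mustard: Bystander: jar with red lid, 66 mm across, 100 mm tall, front left. Origin: centre of the underside
- spice_a: Bystander: spice jar with green lid, 46 mm across, 106 mm tall, front left. Origin: centre of the underside
- salt_shaker: Bystander: grey and clear salt shaker, 44 mm across, 90 mm tall, front right. Origin: centre of the underside

How it is judged:
By the outcome, as a careful person would: the job done as asked, in the order asked, and still so for the second after the job is handed in, with the robot touching nothing.
It also fails if it takes over 48 s, if anything falls off the work surface, if the arm or the gripper's body presses on something with over 40 N, if the wrist force passes 120 N, or if a joint passes its speed limit or range.

## Working session

There is one attempt and no reset: what is moved stays moved. The work goes in short steps, each a Python script; the robot and the scene stay as the last script left them, time stands still between calls to the robot, and variables do not carry over. Pictures are saved under pics/ and viewed, and the job is handed in when it is done.

```bash
mkdir -p pics; python3 - <<'E'
from workcell import bot,hand,get_obs,vision
import cv2,numpy as np
for n in ["scene","top","wrist"]:
    r=vision.read_camera(n)
    cv2.imwrite(f"pics/{n}0.png",r["frame"][:,:,::-1])
    np.savez(f"{n}0.npz",**r)
    print(n,np.round(r["intrinsics"],1).tolist(),np.round(r["dist"],3),np.round(r["view"],3).tolist())
o=get_obs();print(o, bot.tcp_to_tips)
E
```

```text
scene [[498.0, 0.0, 320.8], [0.0, 498.0, 202.7], [0.0, 0.0, 1.0]] [-0.011  0.     0.     0.     0.   ] [[-0.559, -0.829, 0.012, 0.306], [-0.627, 0.413, -0.661, 0.387], [0.543, -0.377, -0.751, 1.253], [0.0, 0.0, 0.0, 1.0]]
top [[471.0, 0.0, 325.9], [0.0, 471.0, 199.0], [0.0, 0.0, 1.0]] [-0.019  0.     0.     0.     0.   ] [[0.018, -1.0, -0.024, 0.021], [-0.984, -0.013, -0.178, 0.59], [0.178, 0.026, -0.984, 1.257], [0.0, 0.0, 0.0, 1.0]]
wrist [[348.9, 0.0, 319.4], [0.0, 348.9, 199.5], [0.0, 0.0, 1.0]] [-0.041  0.     0.     0.     0.   ] [[0.236, -0.972, -0.002, -0.624], [-0.929, -0.227, 0.292, -0.039], [-0.284, -0.068, -0.956, 0.38], [0.0, 0.0, 0.0, 1.0]]
{'time_s': 0.15, 'joint_pos': array([-1.33437310e+00,  3.53497192e-01,  1.63395154e+00, -4.30292013e-06,
        1.15519216e+00, -2.37847651e-03]), 'joint_vel': array([-0.00236286, -0.00065813, -0.00048456, -0.00062346, -0.00250967,
        0.00215574]), 'joint_efforts': array([-1.29204047e-03, -6.05635929e+01, -3.42338634e+01, -1.55414141e-04,
        6.14720353e-03,  1.71030797e-05]), 'position': array([ 0.1477694 , -0.60693309,  0.24773408]), 'orientation': array([-0.08427393,  0.70244005, -0.70170423,  0.08418463]), 'wrist_force': array([-0.0883325 ,  0.38474388, -0.17000686]), 'ft_torque': array([-0.00299391,  0.00056589,  0.06704632]), 'gripper_width': 0.08554119794475082} 0.017
```

View pics/scene0.png

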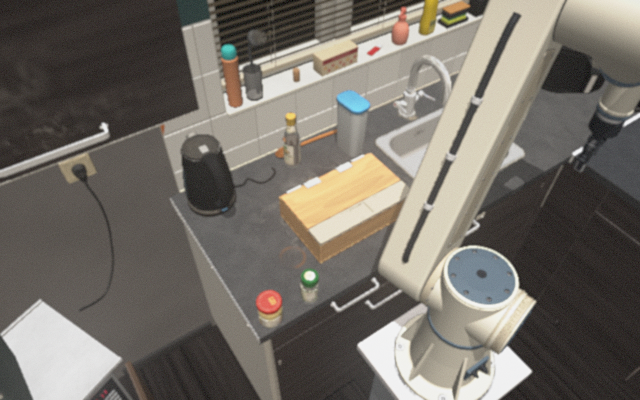

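View pics/top0.png

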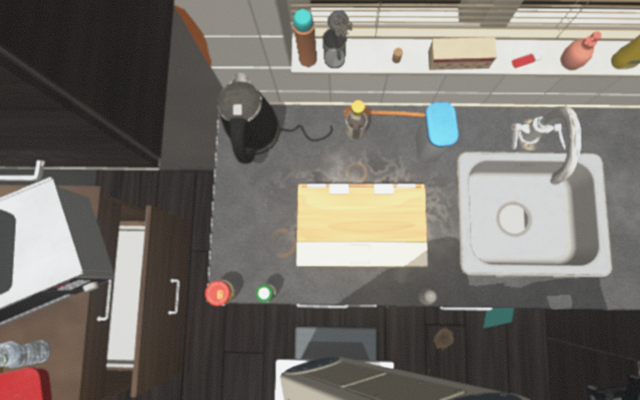

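The top view shows the chest, with its lid from (298,185) to (426,242) and its deck from (297,242) to (427,266). The jug (442,124) and bottle (357,120) are behind it. The mustard (218,292), spice (264,292) and salt (428,296) are in front. I'll enlarge the deck next.

```bash
python3 - <<'E'
import cv2,numpy as np
f=cv2.imread("pics/top0.png")
c=f[232:276,288:438]
c=cv2.resize(c,None,fx=5.3,fy=5.3,interpolation=cv2.INTER_CUBIC)
g=cv2.cvtColor(c,cv2.COLOR_BGR2GRAY).astype(float)
g2=np.clip((g-150)*2.4,0,255) 
c2=cv2.cvtColor(g2.astype('uint8'),cv2.COLOR_GRAY2BGR)
cv2.imwrite("pics/deck0.png",np.vstack([c,c2]))
s=cv2.imread("pics/scene0.png")[150:260,270:415]
cv2.imwrite("pics/sc0.png",cv2.resize(s,None,fx=5,fy=5,interpolation=cv2.INTER_CUBIC))
E
```

```text
(no output)
```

View pics/deck0.png

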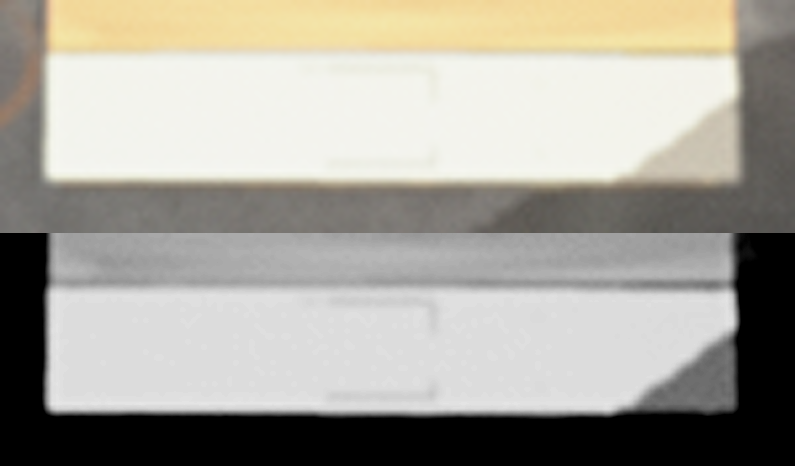

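View pics/sc0.png

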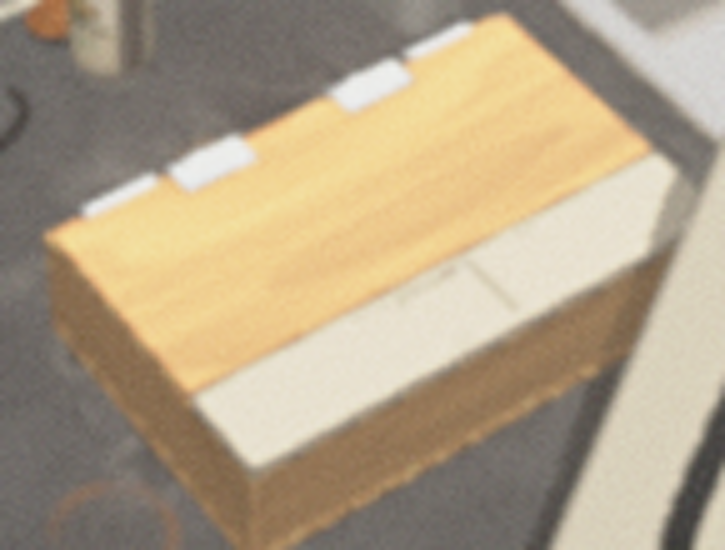

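The hairlines show the pad's right edge at crop x≈435 and its top and bottom edges running left to about 328. That puts the pad at roughly px (360, 254). I'll convert this to world coordinates.

```bash
cat > h.py <<'E'
import numpy as np,cv2
def ray(r,uv,z):
    p=cv2.undistortPoints(np.array([[uv]],float),r["intrinsics"],r["dist"])[0,0]
    V=r["view"];R=V[:3,:3];t=V[:3,3]
    d=R.T@np.array([p[0],p[1],1]);c=-R.T@t
    return c+d*(z-c[2])/d[2]
def proj(r,P):
    V=r["view"];rv,_=cv2.Rodrigues(V[:3,:3])
    return cv2.projectPoints(np.array(P,float).reshape(-1,3),rv,V[:3,3],r["intrinsics"],r["dist"])[0][:,0]
E
python3 - <<'E'
from h import *
r=dict(np.load("top0.npz"))
k=5.3
def c(x,y): return (288+(x+.5)/k-.5,232+(y+.5)/k-.5)
P=dict(dLl=c(47,53),dRl=c(737,53),dLf=c(44,182),dRf=c(741,182),padRb=c(435,68),padRf=c(435,163),padLb=c(328,68))
for n,p in P.items(): print(n,np.round(p,1),np.round(ray(r,p,.101),4))
for n,p,z in [("bottle",(358,107),.208),("jugblue",(442,124),.208),("salt",(428,296),.09),("spice",(264,292),.106),("must",(218,291),.1)]:
    print(n,np.round(ray(r,p,z),3))
s=dict(np.load("scene0.npz"))
q=lambda x,y:(270+x/5,150+y/5)
for n,p in dict(dLl=q(193,395),dLf=q(255,468),padRb=q(470,258),padRf=q(518,308)).items(): print(n,np.round(ray(s,p,.101),4))
E
```

```text
dLl [296.5 241.6] [0.466  0.1045 0.101 ]
dRl [426.7 241.6] [ 0.4712 -0.2377  0.101 ]
dLf [295.9 265.9] [0.4023 0.1041 0.101 ]
dRf [427.4 265.9] [ 0.4079 -0.2385  0.101 ]
padRb [369.7 244.4] [ 0.4615 -0.0884  0.101 ]
padRf [369.7 262.3] [ 0.4148 -0.0885  0.101 ]
padLb [349.5 244.4] [ 0.4607 -0.0354  0.101 ]
bottle [ 0.8   -0.051  0.208]
jugblue [ 0.757 -0.262  0.208]
salt [ 0.331 -0.241  0.09 ]
spice [0.334 0.184 0.106]
must [0.334 0.306 0.1  ]
dLl [0.4604 0.1014 0.101 ]
dLf [0.3994 0.1008 0.101 ]
padRb [ 0.4567 -0.0897  0.101 ]
padRf [ 0.4109 -0.0895  0.101 ]
```

```bash
python3 - <<'E'
from h import *
from scipy.spatial.transform import Rotation as Ro
from workcell import kinematics,get_obs
o=get_obs();R=Ro.from_quat(o["orientation"]).as_matrix()
r=dict(np.load("wrist0.npz"));V=r["view"];C=-V[:3,:3].T@V[:3,3]
print("cam in tool",R.T@(C-o["position"]),"fwd in tool",R.T@V[2,:3]);print(R.round(3))
for s in (1,-1):
  yaw=Ro.from_euler('z',.0155).as_matrix()
  M=yaw@np.array([[s,0,0],[0,0,s*1.],[0,-1,0]]) 
  M=yaw@np.column_stack([[s,0,0],[0,0,-1],[0,s,0]])
  q=Ro.from_matrix(M).as_quat()
  for p in ([.434,-.062,.25],[.434,-.062,.118],[.6,-.062,.222]): print(s,q.round(4),kinematics.solve_ik(p,q))
E
```

```text
cam in tool [-0.07377818 -0.12554512 -0.00054347] fwd in tool [ 2.92095927e-01  9.56388841e-01 -5.95399848e-04]
[[-0.972 -0.     0.237]
 [-0.237  0.001 -0.972]
 [ 0.    -1.    -0.001]]
1 [ 0.7071  0.0055 -0.0055 -0.7071] [-1.45318546e-01  5.41029341e-02  2.00993221e+00 -4.44089210e-16
  1.07755751e+00 -1.73161487e+00]
1 [ 0.7071  0.0055 -0.0055 -0.7071] [-1.45318546e-01  2.53531054e-01  2.13362039e+00 -4.44089210e-16
  7.54441208e-01 -1.73161487e+00]
1 [ 0.7071  0.0055 -0.0055 -0.7071] [-1.05454643e-01  3.45250705e-01  1.70732132e+00 -4.44089210e-16
  1.08902062e+00 -1.69175097e+00]
-1 [-0.0055  0.7071 -0.7071  0.0055] [-1.45318546e-01  5.41029341e-02  2.00993221e+00 -4.44089210e-16
  1.07755751e+00  1.40997778e+00]
-1 [-0.0055  0.7071 -0.7071  0.0055] [-1.45318546e-01  2.53531054e-01  2.13362039e+00 -4.44089210e-16
  7.54441208e-01  1.40997778e+00]
-1 [-0.0055  0.7071 -0.7071  0.0055] [-1.05454643e-01  3.45250705e-01  1.70732132e+00 -4.44089210e-16
  1.08902062e+00  1.44984168e+00]
```

View pics/wrist0.png

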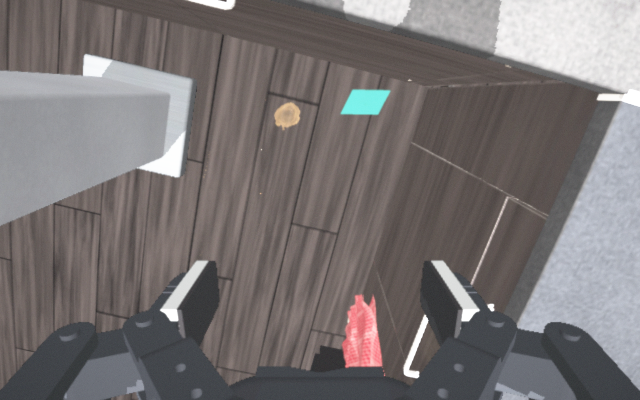

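The wrist camera sits 74 mm on the tool's -x side, so I'll use the s=+1 orientation, which keeps it on the robot's side away from the rising lid. Next I shut the fingers and take a close look from above the deck.

```bash
python3 - <<'E'
from h import *
from workcell import bot,hand,get_obs,vision
q=np.array([0.7071,0.0055,-0.0055,-0.7071]);q/=np.linalg.norm(q)
hand.move_gripper(0.0,20)
bot.reach([.37,-.065,.27],q)
o=get_obs();print(o["time_s"],o["position"],o["wrist_force"],o["gripper_width"],bot.tcp_to_tips)
r=vision.read_camera("wrist");np.savez("wrist1.npz",**r)
f=r["frame"][:,:,::-1];cv2.imwrite("pics/wrist1.png",f)
g=cv2.createCLAHE(4,(4,4)).apply(cv2.cvtColor(f,cv2.COLOR_BGR2GRAY));cv2.imwrite("pics/wrist1c.png",g)
E
```

```text
3.025 [ 0.37024605 -0.06540476  0.27007071] [ 0.00179972 -0.38225864  0.14822433] 0.00011107523595083411 0.017
```

View pics/wrist1.png

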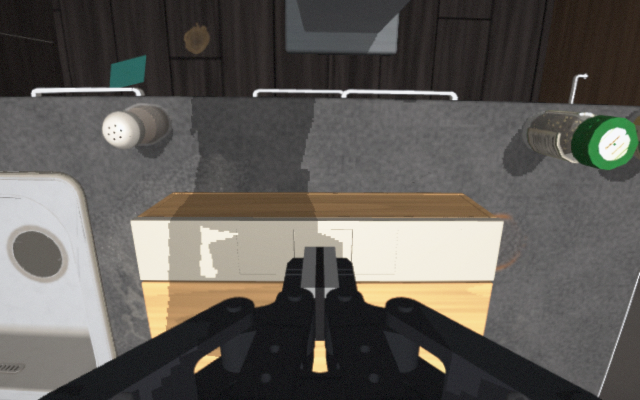

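The wrist view shows the deck spanning (133..503, 220..282). There are vertical lines at u≈238 and 397 (the fixed joints) and at u≈294 and 352 (the pad's sides). I'll enlarge it to be sure.

```bash
python3 - <<'E'
from h import *
r=dict(np.load("wrist1.npz"))
f=r["frame"][210:290,215:415,::-1]
c=cv2.resize(f,None,fx=4,fy=4,interpolation=cv2.INTER_CUBIC)
cv2.imwrite("pics/w1crop.png",np.clip(c.astype(float)*1.1,0,255).astype('uint8'))
for n,p in dict(dLf=(504.5,220),dRf=(132,220),dLl=(493,282),dRl=(142,282),jR=(238,240),jL=(397,240),pR=(294,231),pL=(352,231)).items(): print(n,ray(r,p,.101).round(4))
E
```

```text
dLf [0.4021 0.1041 0.101 ]
dRf [ 0.4069 -0.2351  0.101 ]
dLl [0.4659 0.104  0.101 ]
dRl [ 0.4707 -0.2349  0.101 ]
jR [ 0.4249 -0.139   0.101 ]
jL [0.4229 0.007  0.101 ]
pR [ 0.4152 -0.0874  0.101 ]
pL [ 0.4145 -0.0347  0.101 ]
```

View pics/w1crop.png

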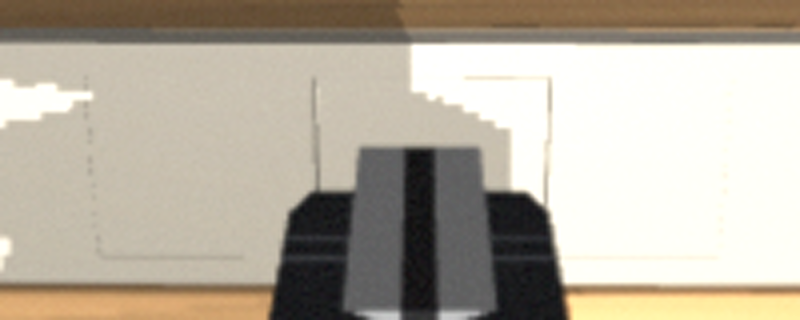

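Pad y runs from -0.087 to -0.035, a width of 53 mm as stated, and its centre is about (0.436, -0.061). The deck edges and the fixed joints 146 mm apart also agree with the given sizes. I'll press at x=0.433, which leaves the 22 mm pads about 8 mm spare at the front.

```bash
python3 - <<'E'
from h import *
from workcell import bot,hand,get_obs,vision
q=np.array([0.7071,0.0055,-0.0055,-0.7071]);q/=np.linalg.norm(q)
x,y=.433,-.061
bot.reach([x,y,.160],q)
bot.servo_line([x,y,.122],velocity=.08)
f0=get_obs()["wrist_force"][2]; print(get_obs()["time_s"],f0)
z=.122
while z>.1085:
    z-=.0015
    bot.servo_line([x,y,z],velocity=.03)
    o=get_obs();F=o["wrist_force"][2]-f0
    print(round(z-.017,4),round(o["position"][2]-.017,4),round(F,2),round(o["time_s"],2))
    if F>9: print("rigid?");break
for n in("top","scene"):
    r=vision.read_camera(n);cv2.imwrite(f"pics/{n}2.png",r["frame"][:,:,::-1])
E
```

```text
4.275 -0.8557370153034257
0.1035 0.1038 -0.15 4.53
0.102 0.102 1.07 4.78
0.1005 0.1004 1.02 5.03
0.099 0.0991 2.28 5.28
0.0975 0.0975 3.97 5.53
0.096 0.096 4.35 5.78
0.0945 0.0945 5.88 6.03
0.093 0.093 4.86 6.28
0.0915 0.0924 20.24 6.53
rigid?
```

View pics/top2.png

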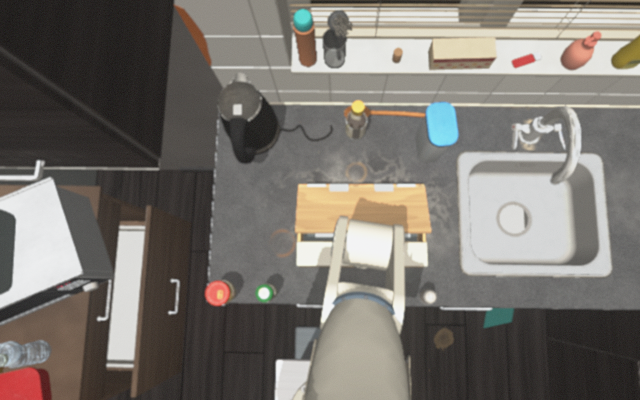

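The pad gave over its full travel: about 2.5 N at first, rising to 5 N, with the bottom stop at 0.0924. The lid is rising, with a gap now dark at (430,235). I'll back off up and towards the robot, then check.

```bash
python3 - <<'E'
from h import *
from workcell import bot,hand,get_obs,vision
y=-.061
bot.servo_line([.433,y,.122],velocity=.06)
bot.servo_line([.41,y,.222],velocity=.15)
o=get_obs();print(o["time_s"],o["position"],o["wrist_force"])
bot.dwell(.4)
for n in("top","scene"):
    r=vision.read_camera(n);cv2.imwrite(f"pics/{n}3.png",r["frame"][:,:,::-1]);np.savez(n+"3.npz",**r)
r=dict(np.load("top3.npz"))
h=np.array([.436+.1835+.001,-.067,.096])
for t in(1.15,):
  for dy in(.17,-.17): print(proj(r,h+[-.151*np.cos(t),dy,.151*np.sin(t)]))
E
```

```text
7.8333 [ 0.40961538 -0.06092377  0.22133194] [ 1.23337511 -0.12289894 -0.19311452]
[[293.47139487 197.91768577]]
[[436.01752274 199.79241139]]
```

View pics/top3.png

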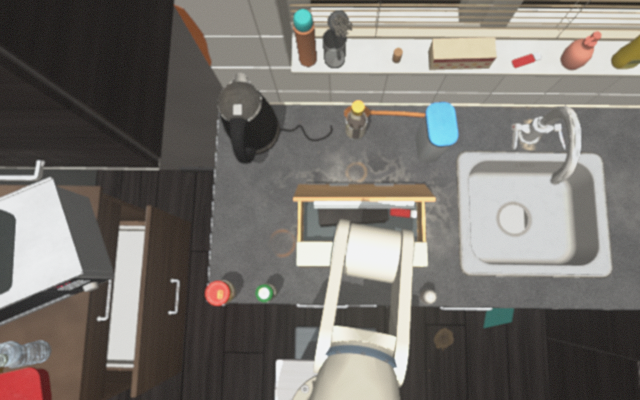

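View pics/scene3.png

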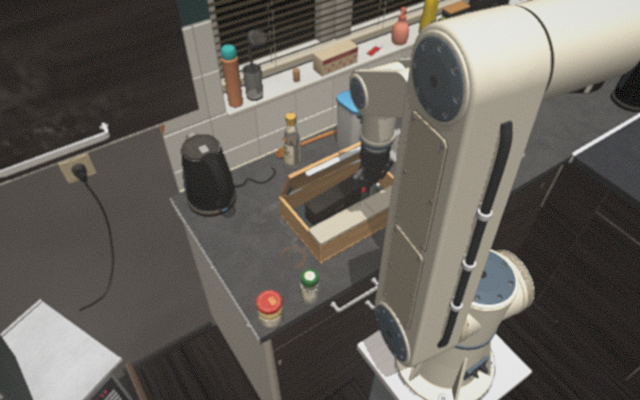

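The lid stands at its 1.15 rad position: its edge is at row ≈199, where the prediction gave 198–200. The tin and lighter are visible inside. Now I'll push the keeper edge backward with the closed fingers at tip height 0.205.

```bash
python3 - <<'E'
from h import *
from workcell import bot,hand,get_obs,vision
y=-.063
bot.servo_line([.510,y,.222],velocity=.12)
f0=get_obs()["wrist_force"]
x=.510
while x<.612:
    x+=.006
    bot.servo_line([x,y,.222],velocity=.07)
    o=get_obs();F=o["wrist_force"]-f0
    print(round(x,3),F.round(1),round(o["time_s"],2))
    if np.linalg.norm(F)>20: print("stop");break
for n in("top","scene"):
    r=vision.read_camera(n);cv2.imwrite(f"pics/{n}4.png",r["frame"][:,:,::-1])
E
```

```text
0.516 [-0.1  0.3  0.8] 9.57
0.522 [-0.2 -0.5  0.7] 9.82
0.528 [-0.9  1.   0.2] 10.07
0.534 [0.2 0.4 0. ] 10.32
0.54 [-1.2  0.6  0.1] 10.57
0.546 [-0.4  0.1  0.5] 10.82
0.552 [-0.1 -0.2 -0.8] 11.07
0.558 [-0.6  0.2  0.2] 11.32
0.564 [-0.4  0.9 -0.2] 11.57
0.57 [-2.5 -0.9  5.9] 11.82
0.576 [-3.1  1.  13.8] 12.07
0.582 [-3.   2.  20.1] 12.32
stop
```

View pics/top4.png

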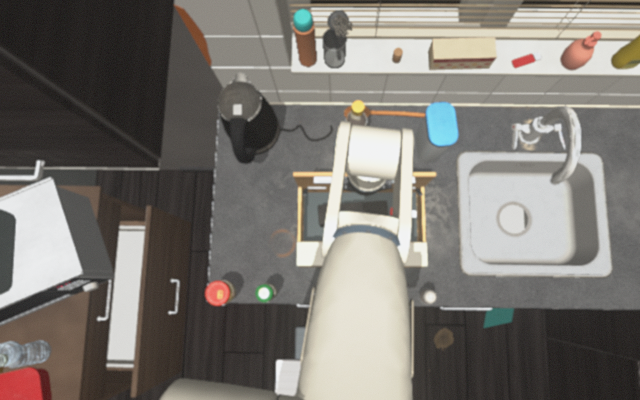

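View pics/scene4.png

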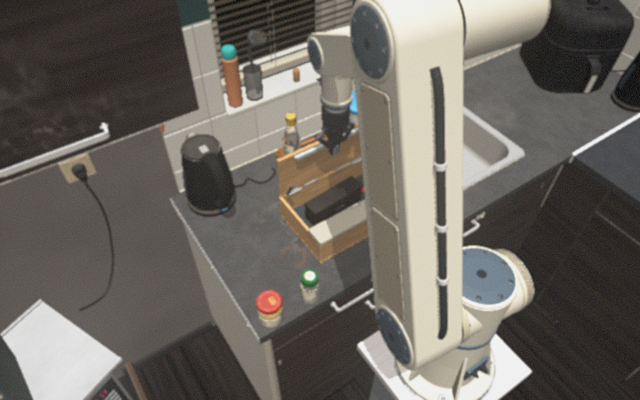

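The lid is nearly upright at about 1.45 rad, but there is a vertical force of 20 N: its rising edge presses up under the finger linkage. I stopped. I'll back off a little, raise the hand 15–20 mm so only the fingertips bear, and push on.

```bash
python3 - <<'E'
from h import *
from workcell import bot,hand,get_obs,vision
y=-.063
o=get_obs()
bot.servo_line([.548,y,.222],velocity=.08)
print("backed",get_obs()["wrist_force"])
bot.servo_line([.548,y,.236],velocity=.06)
print("raised",get_obs()["wrist_force"])
x=.548;z=.236
while x<.613:
    x+=.006; z=min(.243,z+.001)
    bot.servo_line([x,y,z],velocity=.07)
    o=get_obs();F=o["wrist_force"]
    print(round(x,3),F.round(1),round(o["time_s"],2))
    if np.linalg.norm(F)>15: print("stop");break
for n in("top","scene"):
    r=vision.read_camera(n);cv2.imwrite(f"pics/{n}5.png",r["frame"][:,:,::-1])
E
```

```text
backed [ 0.588537   -0.12918959  0.33922983]
raised [-0.50658572  0.45149305 -0.21162701]
0.554 [-0.8 -0.3  1.3] 13.62
0.56 [-0.4  0.2  0. ] 13.88
0.566 [-0.8  0.1  0. ] 14.12
0.572 [-0.6 -0.2 -0.2] 14.38
0.578 [-0.2 -0.2 -0.7] 14.62
0.584 [0.4 0.4 0.5] 14.88
0.59 [ 0.3  0.8 -0. ] 15.12
0.596 [0.  1.1 0.4] 15.38
0.602 [-0.2  0.7  0.2] 15.62
0.608 [-0.2 -0.5  0.5] 15.88
0.614 [-0.6  0.3  0.7] 16.12
```

View pics/top5.png

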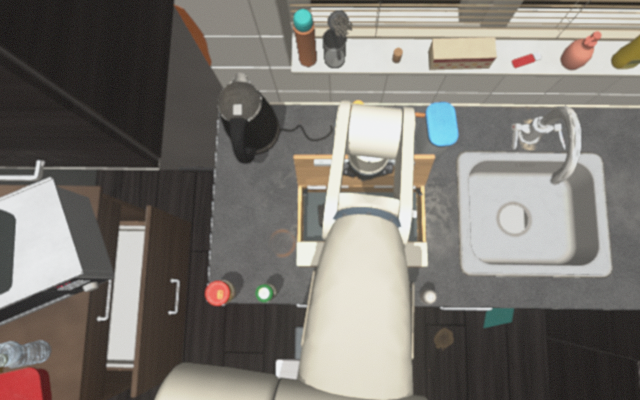

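View pics/scene5.png

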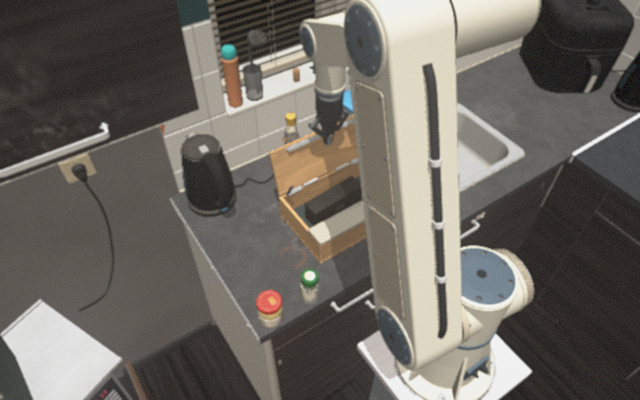

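The lid has passed upright: its edge is now at row ≈155 and its underside is visible from above. I'll retreat clear and check the angle it rests at.

```bash
python3 - <<'E'
from h import *
from workcell import bot,hand,get_obs,vision
bot.servo_line([.50,-.063,.26],velocity=.12)
bot.servo_line([.36,-.063,.33],velocity=.2)
bot.dwell(.5)
o=get_obs();print(o["time_s"],o["position"],o["wrist_force"])
for n in("top","scene"):
    r=vision.read_camera(n);cv2.imwrite(f"pics/{n}6.png",r["frame"][:,:,::-1])
    h=np.array([.6205,-.067,.096])
    for t in(1.57,1.7,1.85):
        print(n,t,[proj(r,h+[-.151*np.cos(t)-.155*0,dy,.151*np.sin(t)])[0].round(1).tolist() for dy in(.17,-.17)])
E
```

```text
18.7667 [ 0.36005911 -0.06298383  0.32986942] [0.62507286 0.58594939 0.47257624]
top 1.57 [[293.7, 171.6], [436.5, 173.3]]
top 1.7 [[294.0, 163.8], [436.2, 165.4]]
top 1.85 [[294.5, 155.4], [435.6, 157.0]]
scene 1.57 [[276.0, 157.9], [373.8, 115.0]]
scene 1.7 [[272.4, 154.2], [369.8, 111.9]]
scene 1.85 [[268.5, 150.8], [365.2, 109.3]]
```

View pics/top6.png

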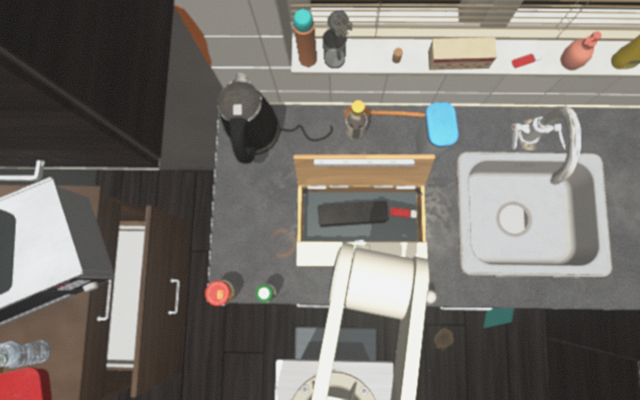

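View pics/scene6.png

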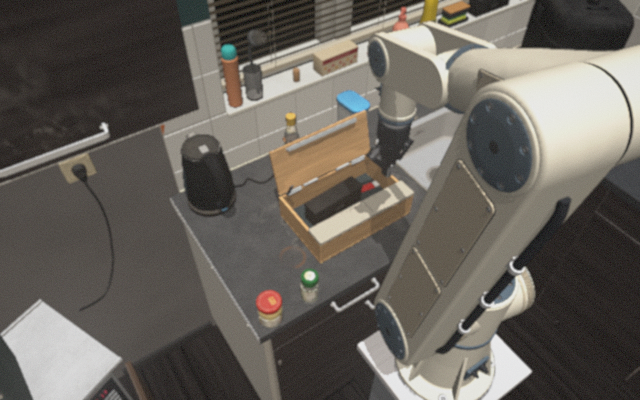

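The lid's edge is at row ≈156, and 1.85 rad predicts 155–157, so it is on its stop. The robot touches nothing, and the tin, the lighter and all the bystanders are where they were.

```bash
python3 -c "
from workcell import hand_in
print(hand_in())"
```

```text
the job is handed in; nothing more can be done
None
```

The chest is open: I pressed the concealed catch, the lid sprang up, and I pushed it back past upright onto its stop. I then backed clear and handed in at about 19 s of the 48 s allowed.

- **Catch:** I located the pad in the top and wrist pictures rather than by feeling along the deck, at about (0.436, -0.061). I pressed it with shut fingers. It gave at 2–6 N over its full travel, and the last step met the bottom stop at about 20 N.
- **Lid:** My first push was too low. The lid's rising edge bore up on the finger linkage with about 20 N, so I stopped, backed off, raised the hand and finished with almost no force.
- **Last checks:** In the top picture the lid edge lies where 1.85 rad predicts, within about a pixel. The wrist force is within its noise. The bystanders look unmoved from the first pictures. The tin and lighter are lying in the chest and were never touched.

No final check failed; those two 20 N contacts were the only unplanned ones, well under the 40 N and 120 N limits.

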